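# Close and pin the ear-mould jig, then hold it shut

### The job

Swing the open half of the hinged ear-mould jig shut until you feel it stop against the other half, then take the locking pin with the tall round grip from the stand and push it down through the two lined-up holes until its collar rests on the jig. Finish while still holding: squeeze the two shut halves together between the fingers, one finger on the outer side of each half, and keep squeezing when the program ends. Leave the flat-headed gauge in the stand and the other things on the desk where they are.

Things in the scene. Friction and masses are not known exactly. Their poses are not given: they have to be found in the camera images.
- jig: Ear-mould jig, fixed: dark steel plate 10 mm thick (x -35 to 180, y -55 to 65 mm) carrying two bare aluminium halves with a vertical hinge. Origin on the hinge axis at desk height; x level from hinge to pin hole (145 mm away), y level towards the moving half's side, z up. Shut, the seam is at y 0 and the blocks together are 48 mm wide (y -24 to 24), x 12 to 128, z 12 to 60 mm.
- fixed_back (a point): Middle of the flat outer face of the half that does not move (jig x 70, y -24, z 36 mm), axes as jig. That half is x 12 to 128, y -24 to 0, z 12 to 60 mm, with a clear ear mould on its inner face and a lug with a 12 mm hole at x 128 to 162, y -15 to 15, z 12 to 34 mm. The shut pair can be gripped from above, fingers closing along y; at x 40 to 80 mm a gripper clears the pin.
- moving_half (a joint): Opening angle of the swinging half, rad: 0 = shut against its stop, 0.45 to 0.95 at the start; grows as it opens, counter-clockwise from above (from jig x towards jig y). Friction of about 0.15 N m holds it wherever it is left (1 to 2 N at the push spot); no spring.
- push_spot (a point): Point on the flat outer face of the swinging half, 105 mm along it from the hinge axis, 24 mm out, 36 mm above the desk; x along the half from the hinge, y out of the face. Pushing here towards the fixed half shuts it. The half mirrors the fixed one (24 mm thick, 12 to 128 mm from the hinge, z 12 to 60 mm); its lug, z 38 to 60 mm, comes to lie over the other.
- pin_seat (a point): Centre of the pin hole in the jig (12 mm wide, straight down) as it is when shut, level with the top of the upper lug, 60 mm above the desk. Fixed to the jig, axes as jig. With the jig shut the two holes line up on it.
- stand: Grey plastic block, fixed, 56 x 150 x 55 mm high, origin at the centre of its underside; two 12 mm holes on its centre line, 45 mm either side along its y. One holds the locking pin, the other the gauge; which is which varies.
- pin: Locking pin, bare steel, about 70 g, upright, hanging in the stand by its collar. Origin at its lower tip, z up: 10 mm shank from 0 to 42 mm with a tapered nose (4 mm wide at the tip, full width from 9 mm up), collar 22 mm wide from 42 to 47 mm, round grip 18 mm wide from 47 to 82 mm, to be taken from above. Seated in the jig its tip is 18 mm above the desk.
- pin_collar (a point): Point on the pin's axis at the underside of its collar, 42 mm above the tip. It lies on pin_seat when the pin is fully home.
- gauge: Plug gauge in the stand's other hole, bare steel: a shank like the pin's, 36 mm long, but with a low flat round head, 32 mm wide and 9 mm high. Origin at the shank's lower end. Leave it.
- jar: Jar with a white cap, 60 mm wide, 85 mm high, origin under its centre. Leave it.
- fork: Aluminium tuning fork lying flat, about 150 mm long, 10 mm high; origin at the root of the two prongs. Leave it.
- otoscope: Hand-held ear lamp with a black handle, lying, 133 mm long, 28 mm high; origin under the handle's end, x towards the head. Leave it.
- specula_dish: Empty white ceramic dish, 84 mm wide, 30 mm high; origin under its centre. Leave it.
- spray: White plastic bottle, 52 mm wide, 130 mm high; origin under its centre. Leave it.

How it is judged:
By the outcome, as a careful person would: the job done as asked, in the order asked, and still so for the second after the job is handed in, while the arm keeps its last pose, push and grip.
It also fails if it takes over 64 s, if anything falls off the work surface, if the arm or the gripper's body presses on something with over 40 N, if the wrist force passes 120 N, or if a joint passes its speed limit or range.

### The arm

A 6-joint arm with a two-finger parallel gripper is mounted at the origin on the work surface. World frame = base frame: x ahead of the robot, y to its left, z up, the work surface at z = 0. Lengths are in m, angles in rad, forces in N, time in s.
With the tool pointing down it reaches from about 0.25 to 0.725 m from the base axis. Payload 4 kg.
Tool frame: the origin (TCP) lies between the finger pads; the fingertips stand 8 mm ahead of it and the grasp point (between the pads) lies 11 mm behind it; z points along the fingers, y is the direction in which the jaws open and shut (so a half turn about z gives the same grasp; the last joint's range is limited). The gripper opens to 85 mm and grips with 20 to 120 N. Pads are 22 mm wide; open, the fingers measure 114 mm over their backs; the gripper's body (76 mm by 85 mm) begins 54 mm behind the grasp point. The pads swing forward as they close: fully open they stand 13 mm farther back than shut.
Start: joints at [1.339, 0.241, 0.005, 1.335, 0, 1.571], TCP at [0.115, 0.487, 0.209] pointing down, gripper open.
Joint ranges: [-2.72, 2.72], [-1.05, 1.87], [-1.09, 1.28], [-1.99, 2.15], [-1.42, 1.44], [-3.14, 3.14]. Speed limits (rad/s): [2.79, 2.79, 3.14, 3.14, 3.14, 3.14].

### API

Orientations are given as a unit quaternion [x, y, z, w].
In Python, from workcell import * gives the robot as it stands.
- The arm moves only by the tool send_rows, never from a script. Its argument "increments" is a list that holds one entry, the list of rows, each a list of 6 numbers: the shift along the tool's x, y, z in units of 50 mm (1.0 is 50 mm), then the turn, a rotation vector about the tool's x, y, z in units of 10 degrees (1.0 is 10 degrees). In form: [[[x, y, z, ax, ay, az], ...]]. A call has 1 to 8 rows; each row shifts and turns the commanded pose from where the row before left it, along the tool's axes as they then stand; what a row does not reach is not made up. A row lasts 1/8 s, in which the tool goes at most 62.5 mm and 10.7 degrees, less where a joint would pass 70% of its speed; a pose out of reach is approached as far as the arm can. A call with a number of a shift or a turn outside -1 to 1 is refused whole. A call with a gripper value outside its range is refused whole. "grip" is the closure, from 0 (fully open) to 1 (shut), set as the call begins (left out, the last holds). The fingers move at their own pace and stop on an object; the grip force is fixed at half the most. Time passes only in rows, so rows that do not move let the fingers close. It gives the time, the measured TCP pose, the force and the opening at its end, in the units of the state.
- get_obs(): the state, without advancing time (a new reading comes with each control period).
- camera(name): name is "scene" or "top"; returns a dict with "color" (480x640x3 uint8, red, green, blue), "z_map" (480x640 float32, m along the optical axis (not along the pixel's ray), 0 where there is no reading), "intrinsics" (3x3 intrinsics, pixels), "pose" (4x4, takes a point from camera to world coordinates). Camera axes: x right, y down, z forward; pixel columns grow to the right and rows downward; lengths in m; the calibration is good to about 2 mm. A picture is of the moment at which its call begins.
- job_done(): hands the job in, once; it reports no verdict.
The state is a dict: "clock": time; "joint_pos": joint angles; "joint_vel": joint speeds; "tau": joint torques, N m; "eef_pos": TCP position; "tool_rot": TCP orientation; "ft_force": force on the tool from outside, world axes, zero at the start; "ft_torque": the same for the moment, N m; "grip_width": finger opening in m.
Only numpy, scipy, OpenCV 4.12 (cv2) and the standard library are available. Lean on these libraries where they do the work, as an engineer would, in place of code of your own. Each camera call takes 0.05 s, during which the arm holds its last target.

## Working session

There is one attempt and no reset: what is moved stays moved. The work goes in short steps, Python scripts to look and compute and a tool call to move; the robot and the scene stay as the last step left them, time stands still between calls to the robot, and variables do not carry over. Pictures are saved under pics/ and viewed, and the job is handed in when it is done.

Besides the shell and the picture viewer there is one more tool, called after ">>>" by a JSON object that holds its "op" and its "data", one argument or row to a line. send_rows: Moves the arm, as the interface text tells. Its arguments: {"type":"object","properties":{"increments":{"type":"array"},"grip":{"type":"number"}},"required":["increments"]}

```bash
ls; mkdir -p pics; python3 - <<'E'
from workcell import *
import cv2,numpy as np
print(get_obs())
for n in("scene","top"):
    c=camera(n); cv2.imwrite(f"pics/{n}0.png",c["color"][:,:,::-1]); print(n,c["intrinsics"],c["pose"])
    np.savez(f"pics/{n}0.npz",**c)
E
```

```text
pics
{'clock': 0.0, 'joint_pos': array([1.33897875e+00, 2.41432828e-01, 3.71150713e-03, 1.33521338e+00,
       1.71316591e-05, 1.57081718e+00]), 'joint_vel': array([-0.00075746, -0.00074435,  0.00102962, -0.00054171,  0.00240958,
       -0.00093565]), 'tau': array([ 2.62934464e-04, -3.72320473e+01,  2.52406740e+01,  1.69674691e-02,
        1.01142211e-04, -2.71629077e-06]), 'eef_pos': array([0.11470912, 0.48595344, 0.20829826]), 'tool_rot': array([ 1.15659723e-01,  9.93288319e-01, -1.06102128e-03, -1.32147880e-04]), 'ft_force': array([ 0.95473985, -0.60703952,  0.65877789]), 'ft_torque': array([-0.01074801, -0.01805819,  0.03823854]), 'grip_width': 0.08536874296177925}
scene [[614.07688703   0.         322.03633093]
 [  0.         614.07688703 239.04865167]
 [  0.           0.           1.        ]] [[ 0.368499    0.55361157 -0.74680836  1.51319885]
 [ 0.92939526 -0.237374    0.28262703 -0.43019516]
 [-0.02080729 -0.79822792 -0.60199605  0.85949049]
 [ 0.          0.          0.          1.        ]]
top [[610.72621251   0.         312.87112205]
 [  0.         610.72621251 247.13335761]
 [  0.           0.           1.        ]] [[ 0.0244871  -0.98911807  0.1450718   0.31430473]
 [-0.99947467 -0.02730433 -0.01746012 -0.04060299]
 [ 0.02123121 -0.14456804 -0.98926706  1.6277274 ]
 [ 0.          0.          0.          1.        ]]
```

View pics/scene0.png

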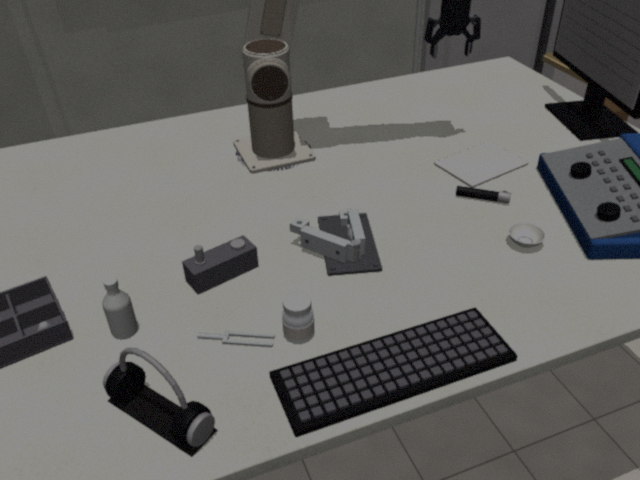

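View pics/top0.png

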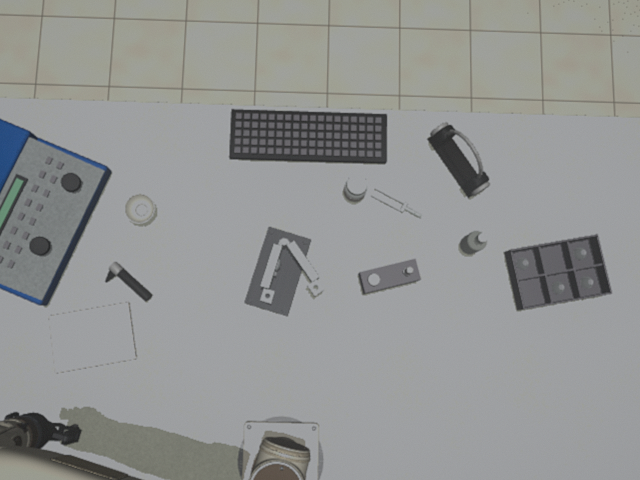

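The top picture shows the jig plate around (278,271) with its hinge near (284,242). The fixed half goes to (268,296) and the open half to (317,291). The stand is around (389,277), with the pin grip at (409,270) and the flat gauge at (374,280). I'll enlarge both areas.

```bash
python3 - <<'E'
import cv2
a=cv2.imread("pics/top0.png"); b=cv2.imread("pics/scene0.png")
def crop(im,x0,y0,w,h,k,n):
    c=cv2.resize(im[y0:y0+h,x0:x0+w],None,fx=k,fy=k,interpolation=cv2.INTER_CUBIC)
    c=cv2.convertScaleAbs(c,alpha=1.3)
    for x in range(x0-x0%10+10,x0+w,10): cv2.line(c,((x-x0)*k,0),((x-x0)*k,6 if x%50 else 15),(0,0,255),1); cv2.putText(c,str(x),((x-x0)*k-10,20),0,.35,(0,0,255))
    for y in range(y0-y0%10+10,y0+h,10): cv2.line(c,(0,(y-y0)*k),(6,(y-y0)*k),(0,0,255),1); cv2.putText(c,str(y),(8,(y-y0)*k+4),0,.35,(0,0,255))
    cv2.imwrite(n,c)
crop(a,240,222,95,95,6,"pics/jigtop.png")
crop(a,350,250,80,50,8,"pics/standtop.png")
crop(b,280,200,110,80,7,"pics/jigsc.png")
E
```

```text
(no output)
```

View pics/jigtop.png

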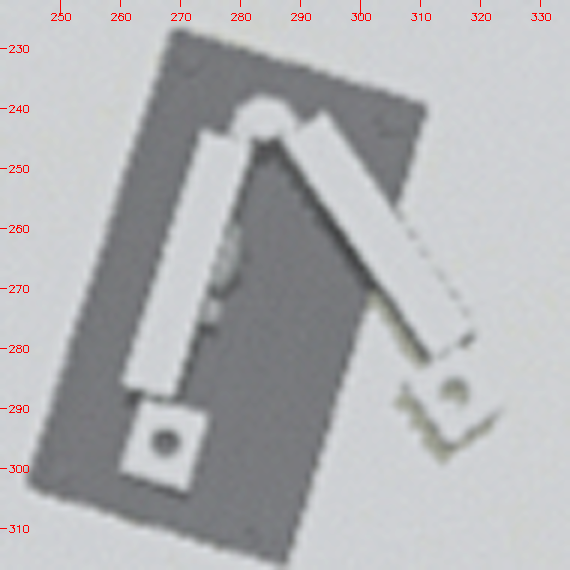

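View pics/standtop.png

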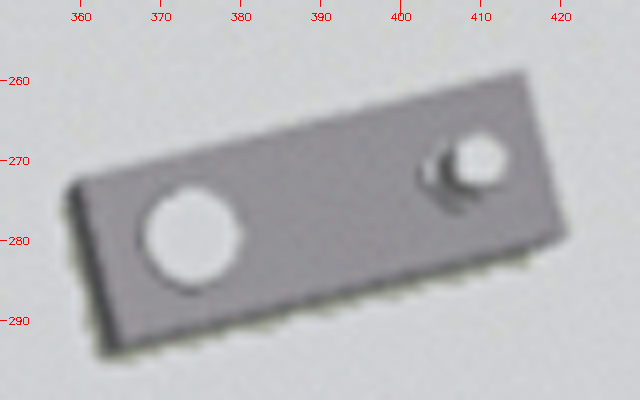

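View pics/jigsc.png

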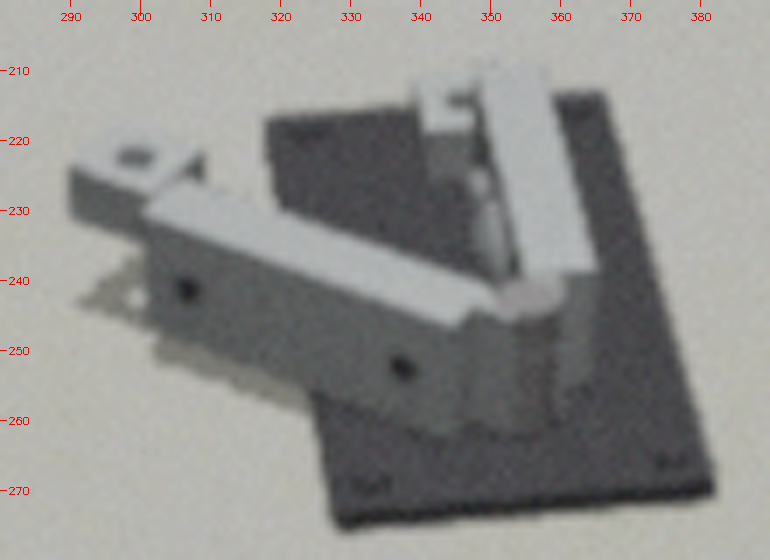

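```bash
cat > h.py <<'E'
import numpy as np
def load(n,i): return np.load(f"pics/{n}{i}.npz")
def pix2z(c,u,v,z):
    K,T=c["intrinsics"],c["pose"]; d=T[:3,:3]@np.linalg.solve(K,[u,v,1.]); return T[:3,3]+d*(z-T[2,3])/d[2]
def proj(c,P):
    K,T=c["intrinsics"],c["pose"]; p=T[:3,:3].T@(np.asarray(P)-T[:3,3]); p=K@p; return p[:2]/p[2]
def depthpt(c,u,v):
    K,T=c["intrinsics"],c["pose"]; z=c["z_map"][v,u]; return T[:3,:3]@(np.linalg.solve(K,[u,v,1.])*z)+T[:3,3]
E
python3 - <<'E'
from h import *
from scipy.optimize import least_squares
t=load("top",0); s=load("scene",0)
J=[((-35,65,10),t,(311,240)),((-35,-55,10),t,(269.5,227)),((180,-55,10),t,(245,303.5)),((180,65,10),t,(288,316)),((145,0,34),t,(267.5,295.5)),
((-35,65,10),s,(328.3,273.5)),((-35,-55,10),s,(382,269.5)),((180,-55,10),s,(366.5,213)),((180,65,10),s,(318.5,217)),
]
M=[((12,24,60),t,(293,240.5)),((128,24,60),t,(319,277.5)),((128,0,60),t,(311.5,282.5)),((145,0,60),t,(315.7,286.8)),((145,0,60),s,(299.3,222.3)),((128,24,60),s,(301,230.3)),((12,24,60),s,(345.5,246.5))]
def W(p,x,y,a): 
    p=np.array(p)/1e3; return np.array([x+p[0]*np.cos(a)-p[1]*np.sin(a), y+p[0]*np.sin(a)+p[1]*np.cos(a),p[2]])
def res(q,cams=(t,s)):
    x,y,a,th=q; r=[]
    for L,ang in((J,a),(M,a+th)):
        for p,c,uv in L:
            if c in cams: r.append(proj(c,W(p,x,y,ang))-uv)
    return np.ravel(r)
for cams in((t,),(s,),(t,s)):
    f=least_squares(lambda q:res(q,cams),[.33,0,np.pi,.7]); print(f.x); print(f.fun.reshape(-1,2).round(1).tolist())
q=f.x
print("seat",W((145,0,60),*q[:3]),"push",W((105,24,36),q[0],q[1],q[2]+q[3]))
# depth checks
for u,v in((267,262),(258,270),(302,260),(409,270),(374,280),(390,275),(284,241)): print((u,v),depthpt(t,u,v).round(4))
# stand & pin
for n,u,v,z in(("pin",409.8,270,.095),("gauge",374,279.8,.064)):print(n,pix2z(t,u,v,z))
for u,v in((359.5,272.5),(415,259),(421,239+1),(365,293)): print(pix2z(t,u,v,.055))
E
```

```text
Traceback (most recent call last):
ValueError: The truth value of an array with more than one element is ambiguous. Use a.any() or a.all()
```

```bash
python3 - <<'E'
import cv2
b=cv2.imread("pics/scene0.png")
x0,y0,w,h,k=175,230,90,65,8
c=cv2.convertScaleAbs(cv2.resize(b[y0:y0+h,x0:x0+w],None,fx=k,fy=k,interpolation=cv2.INTER_CUBIC),alpha=1.3)
for x in range(180,265,10): cv2.putText(c,str(x),((x-x0)*k-10,10),0,.35,(0,0,255));cv2.line(c,((x-x0)*k,12),((x-x0)*k,18),(0,0,255),1)
for y in range(240,295,10): cv2.putText(c,"-"+str(y),(0,(y-y0)*k+4),0,.35,(0,0,255))
cv2.imwrite("pics/standsc.png",c)
E
```

```text
(no output)
```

View pics/standsc.png

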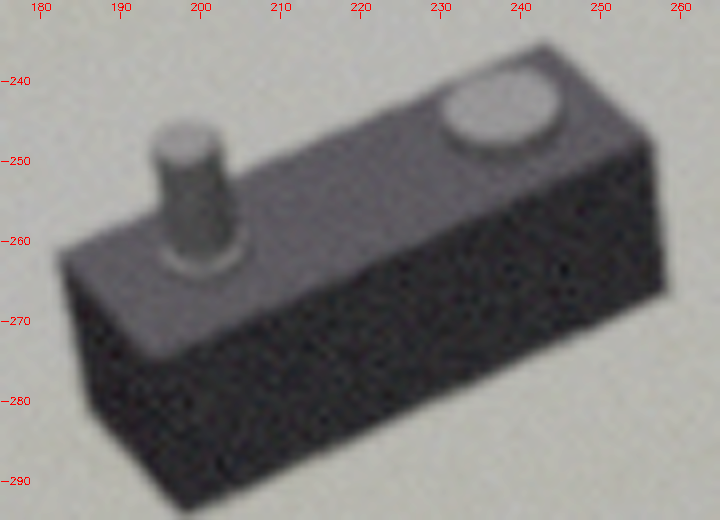

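```bash
cat > fit.py <<'E'
from h import *
from scipy.optimize import least_squares
t=load("top",0); s=load("scene",0); C={'t':t,'s':s}
J=[((-35,65,10),'t',(311,240)),((-35,-55,10),'t',(269.5,227)),((180,-55,10),'t',(245,303.5)),((180,65,10),'t',(288,316)),((145,0,34),'t',(267.5,295.5)),
((-35,65,10),'s',(328.3,273.5)),((-35,-55,10),'s',(382,269.5)),((180,-55,10),'s',(366.5,213)),((180,65,10),'s',(318.5,217)),
]
M=[((12,24,60),'t',(293,240.5)),((128,24,60),'t',(319,277.5)),((128,0,60),'t',(311.5,282.5)),((145,0,60),'t',(315.7,286.8)),((145,0,60),'s',(299.3,222.3)),((128,24,60),'s',(301,230.3)),((12,24,60),'s',(345.5,246.5))]
# stand: y axis sign: take +y toward pin
S=[((28,75,55),'t',(415,259)),((28,-75,55),'t',(359.5,272.5)),((-28,75,55),'t',(421,239)),((-28,-75,55),'t',(365,293))]
S=[((28,75,55),'t',(415.5,259)),((28,-75,55),'t',(359.5,272.5)),((-28,75,55),'t',(420.5,279.5)),((-28,-75,55),'t',(364,293.5)),
((0,45,95),'t',(409.8,270)),((0,-45,64),'t',(374,279.8)),((0,45,95),'s',(198.3,247.5)),((0,-45,64),'s',(237.7,243)),
((-28,75,55),'s',(182.5,261.5)),((28,75,55),'s',(195,274.5)),((28,-75,55),'s',(257,247.5)),((-28,-75,55),'s',(243,235))]
def W(p,x,y,a): 
    p=np.array(p)/1e3; return np.array([x+p[0]*np.cos(a)-p[1]*np.sin(a), y+p[0]*np.sin(a)+p[1]*np.cos(a),p[2]])
def res(q,cams):
    x,y,a,th=q; r=[]
    for L,ang in((J,a),(M,a+th)):
        for p,c,uv in L:
            if c in cams: r.append(proj(C[c],W(p,x,y,ang))-uv)
    return np.ravel(r)
def resS(q,cams): return np.ravel([proj(C[c],W(p,*q))-uv for p,c,uv in S if c in cams])
E
python3 - <<'E'
from fit import *
for cams in('t','s','ts'):
    f=least_squares(lambda q:res(q,cams),[.33,0,np.pi,.7]); print(cams,f.x); print(f.fun.reshape(-1,2).round(1).tolist())
    q=f.x; print("seat",W((145,0,60),*q[:3]),"push",W((105,24,36),q[0],q[1],q[2]+q[3]))
    f=least_squares(lambda q:resS(q,cams),[.3,-.2,0]); print("stand",f.x,"pin",W((0,45,95),*f.x));print(f.fun.reshape(-1,2).round(1).tolist())
for u,v in((267,262),(258,270),(302,260),(409,270),(374,280),(390,275),(284,241)): print((u,v),depthpt(t,u,v).round(4))
E
```

```text
t [0.55610776 0.00769984 2.87712869 0.89308261]
[[0.2, -0.8], [-1.1, -0.5], [-0.7, -0.1], [-0.1, 0.5], [0.2, 0.5], [1.0, -0.1], [0.4, -0.4], [0.2, -0.2], [-0.2, 1.0]]
seat [0.41614901 0.04560167 0.06      ] push [ 0.48529218 -0.07345527  0.036     ]
stand [ 0.47500418 -0.2703129  -2.87551709] pin [ 0.4868368  -0.31372936  0.095     ]
[[5.2, 20.6], [5.3, 20.8], [-5.4, -20.8], [-4.6, -21.2], [-0.3, 0.2], [-0.3, -0.1]]
s [0.56244145 0.00650873 2.8668628  0.89429968]
[[-0.6, 0.2], [1.2, -0.4], [0.6, -0.2], [-0.6, -0.4], [0.6, 0.2], [-0.9, -0.1], [-0.4, 0.4]]
seat [0.42287917 0.04584533 0.06      ] push [ 0.49089442 -0.07400228  0.036     ]
stand [ 0.47839959 -0.27097212  3.27524047] pin [ 0.48439586 -0.31557083  0.095     ]
[[-1.3, -1.9], [1.3, 0.9], [8.1, 11.4], [-13.4, -16.4], [-10.0, -11.3], [14.6, 14.7]]
ts [0.55808785 0.00761406 2.87259983 0.89356349]
[[0.3, -1.4], [-0.9, -1.3], [-0.9, -1.0], [-0.4, -0.3], [0.1, -0.3], [-0.8, -1.0], [0.8, -1.8], [-0.2, -1.3], [-1.2, -1.4], [1.0, -0.8], [0.3, -1.0], [0.1, -0.8], [-0.4, 0.3], [0.3, -0.8], [-1.2, -1.1], [-0.7, -0.8]]
seat [0.41830219 0.04614934 0.06      ] push [ 0.48694433 -0.07325374  0.036     ]
stand [ 0.4761843  -0.27053896  3.35393948] pin [ 0.48566826 -0.31452822  0.095     ]
[[5.1, 21.7], [4.5, 19.0], [-4.4, -19.8], [-4.3, -23.3], [0.0, 0.7], [-0.4, -1.4], [-0.6, -1.7], [0.6, -0.6], [10.2, 11.9], [-13.3, -15.2], [-12.1, -12.9], [14.2, 12.3]]
(267, 262) [0.503  0.0496 0.0528]
(258, 270) [0.4862 0.0752 0.0094]
(302, 260) [ 0.5097 -0.041   0.0611]
(409, 270) [ 0.4874 -0.3126  0.0937]
(374, 280) [ 0.4625 -0.2275  0.0644]
(390, 275) [ 0.4769 -0.2694  0.0601]
(284, 241) [0.5584 0.0071 0.0587]
```

```bash
cat >> h.py <<'E'
from scipy.spatial.transform import Rotation as Rn
def plan(o,pos,yaw_deg):
    """total shift in tool axes now (units 50mm), turn about tool xyz (units 10deg), pure translation expressed in current axes"""
    R=Rn.from_quat(o["tool_rot"]); d=R.inv().apply(np.asarray(pos)-o["eef_pos"])/.05
    y=np.radians(yaw_deg); ty=np.array([np.cos(y),np.sin(y),0]); tz=np.array([0,0,-1.]); tx=np.cross(ty,tz)
    G=Rn.from_matrix(np.c_[tx,ty,tz]); r=(R.inv()*G).as_rotvec(degrees=True)/10
    return d.round(3),r.round(3)
def yaw(o): 
    v=Rn.from_quat(o["tool_rot"]).apply([0,1,0]); return np.degrees(np.arctan2(v[1],v[0]))
E
python3 - <<'E'
from workcell import *
from fit import *
q=[.5572,.0076,2.8747,.8935]
p=W((105,24+14.5+20,36),q[0],q[1],q[2]+q[3]); print(p)
o=get_obs(); print(plan(o,[p[0],p[1],.16],np.degrees(q[2]+q[3])-90))
E
```

```text
[ 0.50645213 -0.10135827  0.036     ]
(array([-10.324,  -9.633,   0.986]), array([-1.000e-02, -4.000e-03, -4.918e+00]))
```

>>> {"op": "send_rows", "data": {
  "increments": [
    [[-0.65,-0.6,0.06,0,0,0],[-0.65,-0.6,0.06,0,0,0],[-0.65,-0.6,0.06,0,0,0],[-0.65,-0.6,0.06,0,0,0],[-0.65,-0.6,0.06,0,0,0],[-0.65,-0.6,0.06,0,0,0],[-0.65,-0.6,0.06,0,0,0],[-0.65,-0.6,0.06,0,0,0]]
  ],
  "grip": 1
}}

```text
clock: 1.1
eef_pos: [0.3132, 0.192, 0.1849]
tool_rot: [0.116, 0.993, -0.0, -0.0]
ft_force: [1.4, 1.0, 0.0]
grip_width: -0.0001
```

>>> {"op": "send_rows", "data": {
  "increments": [
    [[-0.65,-0.6,0.06,0,0,0],[-0.65,-0.6,0.06,0,0,0],[-0.65,-0.6,0.06,0,0,0],[-0.65,-0.6,0.06,0,0,0],[-0.65,-0.6,0.06,0,0,0],[-0.65,-0.6,0.06,0,0,0],[-0.65,-0.6,0.06,0,0,0],[-0.65,-0.6,0.06,0,0,0]]
  ]
}}

```text
clock: 2.1
eef_pos: [0.511, -0.1013, 0.1606]
tool_rot: [0.116, 0.993, 0.0, -0.0]
ft_force: [0.7, 0.2, -0.4]
grip_width: -0.0002
```

>>> {"op": "send_rows", "data": {
  "increments": [
    [[0,0,0,0,0,-0.98],[0,0,0,0,0,-0.98],[0,0,0,0,0,-0.98],[0,0,0,0,0,-0.98],[0,0,0,0,0,-0.98],[0,0,0,0,0,0]]
  ]
}}

```text
clock: 2.85
eef_pos: [0.5103, -0.0999, 0.1608]
tool_rot: [-0.306, 0.952, 0.0, -0.0]
ft_force: [-0.1, -0.4, 0.2]
grip_width: 0.0
```

```bash
python3 - <<'E'
from workcell import *
from fit import *
import cv2
q=[.5572,.0076,2.8747,.8935]
p=W((105,24+14.5+20,36),q[0],q[1],q[2]+q[3])
o=get_obs(); print(o["eef_pos"],o["joint_pos"],o["grip_width"],plan(o,p,np.degrees(q[2]+q[3])-90))
for n in("scene","top"):
    c=camera(n); np.savez(f"pics/{n}1.npz",**c)
    u,v=proj(c,o["eef_pos"]-[0,0,.008]); print(n,u,v)
    im=c["color"][:,:,::-1]; x0,y0=int(u)-70,int(v)-60
    cr=cv2.resize(im[y0:y0+110,x0:x0+130],None,fx=5,fy=5,interpolation=cv2.INTER_CUBIC); cr=cv2.convertScaleAbs(cr,alpha=1.4)
    cv2.drawMarker(cr,(int((u-x0)*5),int((v-y0)*5)),(0,0,255),0,12,1); cv2.imwrite(f"pics/{n}1.png",cr); print(x0,y0)
E
```

```text
[ 0.51030278 -0.09993677  0.16075494] [-1.93378723e-01  3.06594748e-01 -3.40951322e-02  1.23119641e+00
 -1.90247929e-05 -8.14776672e-01] 2.7174962122078555e-05 (array([0.077, 0.02 , 2.495]), array([ 0.004, -0.004, -0.03 ]))
scene 298.8247489490379 205.39717074508553
228 145
top 326.3223336703675 255.74431089127162
256 195
```

View pics/scene1.png

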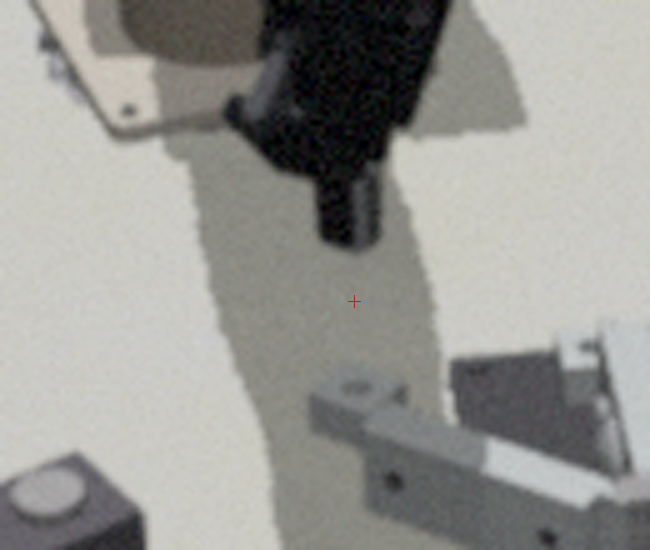

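View pics/top1.png

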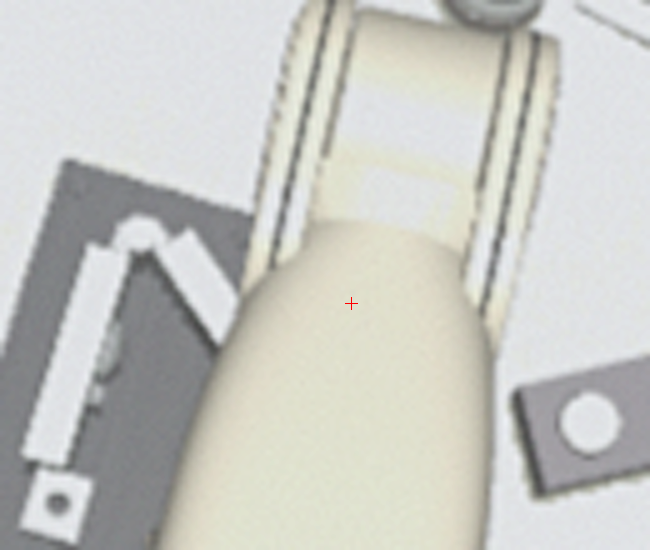

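```bash
python3 - <<'E'
from h import *
c=load("scene",1)
for u,v in((295,190),(298,190),(300,190),(298,193),(298,185),(298,200),(304,225)): print(u,v,depthpt(c,u,v).round(4), c["z_map"][v,u])
E
```

```text
295 190 [ 0.518  -0.1088  0.1971] 1.2328336
298 190 [ 0.524  -0.1045  0.1995] 1.2281277
300 190 [ 0.521  -0.0993  0.1964] 1.233659
298 193 [ 0.5219 -0.1041  0.191 ] 1.2348864
298 185 [ 0.5236 -0.1038  0.2108] 1.2217298
298 200 [ 0.2641 -0.0203 -0.0038] 1.568423
304 225 [ 0.4588 -0.0733  0.0613] 1.3688138
```

```bash
python3 - <<'E'
from h import *
import cv2
for n,i,e in(("scene",0,np.array([.1147,.486,.2083])),):
    c=load(n,i); u,v=proj(c,e-[0,0,.008]); print(u,v,proj(c,e+[0,0,.065]))
    im=c["color"][:,:,::-1]; x0,y0=int(u)-60,max(0,int(v)-80)
    cr=cv2.convertScaleAbs(cv2.resize(im[y0:y0+110,x0:x0+120],None,fx=5,fy=5,interpolation=cv2.INTER_CUBIC),alpha=2)
    for d,col in((-.008,(0,0,255)),(0,(0,255,0)),(.011,(255,0,0)),(.065,(0,255,255))):
        a=proj(c,e+[0,0,d]); cv2.drawMarker(cr,(int((a[0]-x0)*5),int((a[1]-y0)*5)),col,0,12,1)
    cv2.imwrite("pics/s0tip.png",cr)
c=load("scene",1);e=np.array([.5103,-.0999,.1608])
cr=cv2.imread("pics/scene1.png")
for d,col in((-.008,(0,0,255)),(0,(0,255,0)),(.011,(255,0,0)),(.065,(0,255,255))):
        a=proj(c,e+[0,0,d]); cv2.drawMarker(cr,(int((a[0]-228)*5),int((a[1]-145)*5)),col,0,12,1)
cv2.imwrite("pics/s1tip.png",cr)
E
```

```text
448.4063052046238 70.91010297816291 [451.1961707   44.84400656]
```

View pics/s0tip.png

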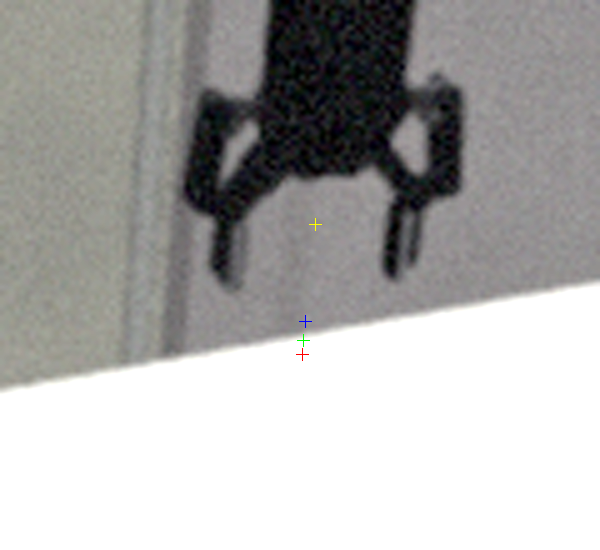

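View pics/s1tip.png

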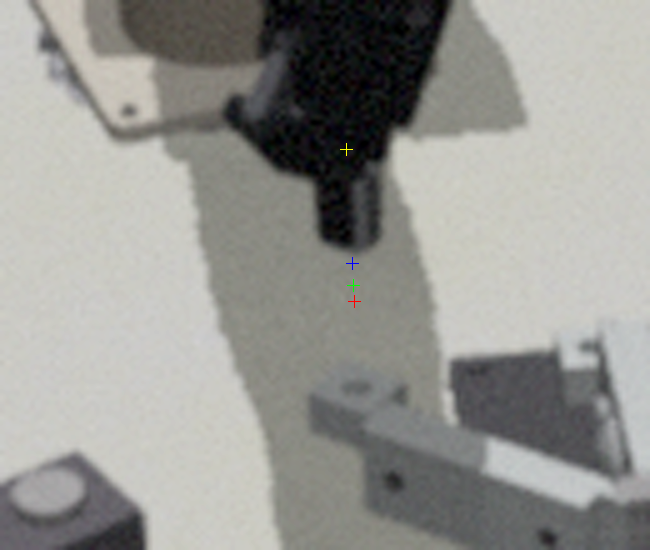

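The gripper shows about 25 mm higher in the scene image than the reported TCP implies, both here and at the start. I'll test the camera against known heights before trusting either.

```bash
python3 - <<'E'
from h import *
c=load("scene",0)
def patch(u,v,r=1):
    return np.median([depthpt(c,a,b) for a in range(u-r,u+r+1) for b in range(v-r,v+r+1)],axis=0).round(4)
print("pin top .095",patch(198,247)); print("gauge .064",patch(238,243)); print("jar cap .085",patch(296,299)); print("stand top .055",patch(220,255)); print("lug .060",patch(296,226)); print("bottle",patch(111,282)); print("desk",patch(400,300)); print("plate .01", patch(335,230))
c=load("scene",1)
# finger points column: lowest valid
for u in(294,296,298,300,302):
    for v in range(188,198):
        p=depthpt(c,u,v)
        if p[2]>.1: last=(v,p.round(3))
    print(u,last)
t=load("top",1); 
for n,c in(("top",t),):
    print(depthpt(c,326,230).round(3))
E
```

```text
pin top .095 [ 0.4873 -0.3145  0.0934]
gauge .064 [ 0.4648 -0.2269  0.0632]
jar cap .085 [ 0.7034 -0.1786  0.0834]
stand top .055 [ 0.4782 -0.271   0.0539]
lug .060 [ 0.4511 -0.0894  0.0586]
bottle [ 0.5759 -0.4899  0.1287]
desk [ 0.7012  0.0454 -0.0016]
plate .01 [0.4364 0.0104 0.0086]
294 (194, array([ 0.509, -0.109,  0.182]))
296 (195, array([ 0.516, -0.107,  0.183]))
298 (195, array([ 0.517, -0.103,  0.183]))
300 (196, array([ 0.521, -0.1  ,  0.182]))
302 (194, array([ 0.524, -0.097,  0.188]))
[ 0.488 -0.079  0.64 ]
```

>>> {"op": "send_rows", "data": {
  "increments": [
    [[0.08,0,0.5,0,0,0],[0,0,0.5,0,0,0],[0,0,0.5,0,0,0],[0,0,0.5,0,0,0],[0,0,0,0,0,0]]
  ]
}}

```text
clock: 3.58
eef_pos: [0.5054, -0.1019, 0.0593]
tool_rot: [-0.306, 0.952, 0.001, -0.002]
ft_force: [0.3, -1.0, 0.5]
grip_width: 0.0
```

```bash
cat > look.py <<'E'
from workcell import *
from h import *
import cv2
def look(n,i,x0,y0,w,h,k,marks=(),al=1.4):
    c=camera(n); np.savez(f"pics/{n}{i}.npz",**c); im=c["color"][:,:,::-1]
    cr=cv2.convertScaleAbs(cv2.resize(im[y0:y0+h,x0:x0+w],None,fx=k,fy=k,interpolation=cv2.INTER_CUBIC),alpha=al)
    for p,col in marks:
        a=proj(c,p); cv2.drawMarker(cr,(int((a[0]-x0)*k),int((a[1]-y0)*k)),col,0,12,1)
    for x in range(x0-x0%10+10,x0+w,10): cv2.putText(cr,str(x),((x-x0)*k-10,10),0,.35,(0,0,255));cv2.line(cr,((x-x0)*k,12),((x-x0)*k,18),(0,0,255),1)
    for y in range(y0-y0%10+10,y0+h,10): cv2.putText(cr,"-"+str(y),(0,(y-y0)*k+4),0,.35,(0,0,255))
    cv2.imwrite(f"pics/{n}{i}.png",cr); return c
E
python3 - <<'E'
from look import *
o=get_obs(); e=o["eef_pos"]; print(e,o["ft_force"])
c=look("scene",2,270,150,110,80,7,[(e-[0,0,.008],(0,0,255)),(e+[0,0,.022],(0,255,0))])
E
```

```text
[ 0.50535665 -0.10192788  0.05929512] [ 0.25477082 -0.95461888  0.54159943]
```

View pics/scene2.png

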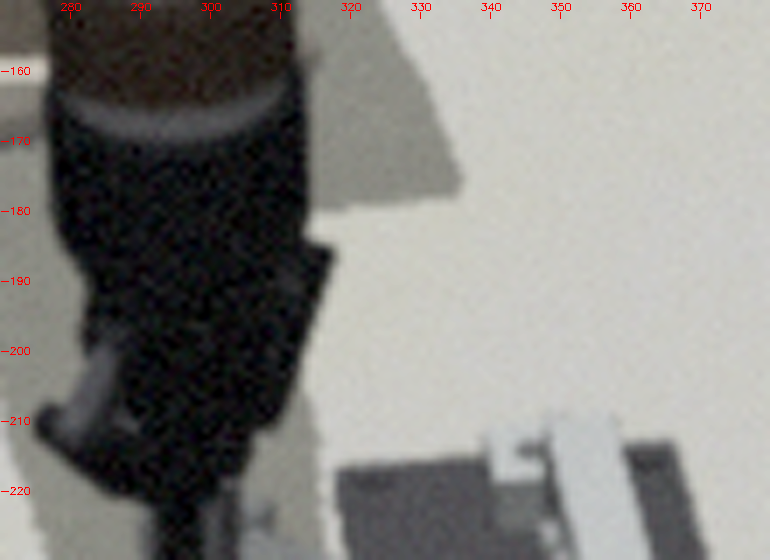

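```bash
python3 - <<'E'
from look import *
o=get_obs(); e=o["eef_pos"]
c=look("scene",3,250,195,110,80,7,[(e-[0,0,.008],(0,0,255)),(e+[0,0,.022],(0,255,0))])
for u in(292,295,298,300,303):
    for v in range(225,255):
        p=depthpt(c,u,v); print(u,v,p.round(3)) if v%4==0 else 0
E
```

```text
292 228 [ 0.444 -0.097  0.05 ]
292 232 [ 0.444 -0.097  0.039]
292 236 [ 0.407 -0.087 -0.001]
292 240 [ 0.419 -0.091 -0.003]
292 244 [ 0.435 -0.097 -0.002]
292 248 [ 0.452 -0.102  0.   ]
292 252 [ 0.464 -0.107 -0.001]
295 228 [ 0.515 -0.113  0.102]
295 232 [ 0.517 -0.114  0.093]
295 236 [ 0.411 -0.081  0.   ]
295 240 [ 0.421 -0.084 -0.004]
295 244 [ 0.438 -0.09  -0.002]
295 248 [ 0.45  -0.095 -0.003]
295 252 [ 0.468 -0.101  0.   ]
298 228 [ 0.518 -0.107  0.102]
298 232 [ 0.52  -0.108  0.093]
298 236 [ 0.409 -0.072 -0.004]
298 240 [ 0.425 -0.078 -0.003]
298 244 [ 0.447 -0.086  0.003]
298 248 [ 0.454 -0.089 -0.003]
298 252 [ 0.468 -0.094 -0.002]
300 228 [ 0.519 -0.103  0.102]
300 232 [ 0.519 -0.103  0.092]
300 236 [ 0.412 -0.069 -0.002]
300 240 [ 0.427 -0.074 -0.003]
300 244 [ 0.442 -0.08  -0.002]
300 248 [ 0.456 -0.085 -0.002]
300 252 [ 0.47  -0.09  -0.003]
303 228 [ 0.516 -0.095  0.098]
303 232 [ 0.517 -0.096  0.088]
303 236 [ 0.481 -0.084  0.049]
303 240 [ 0.475 -0.083  0.034]
303 244 [ 0.478 -0.084  0.025]
303 248 [ 0.462 -0.079  0.   ]
303 252 [ 0.474 -0.084 -0.001]
```

View pics/scene3.png

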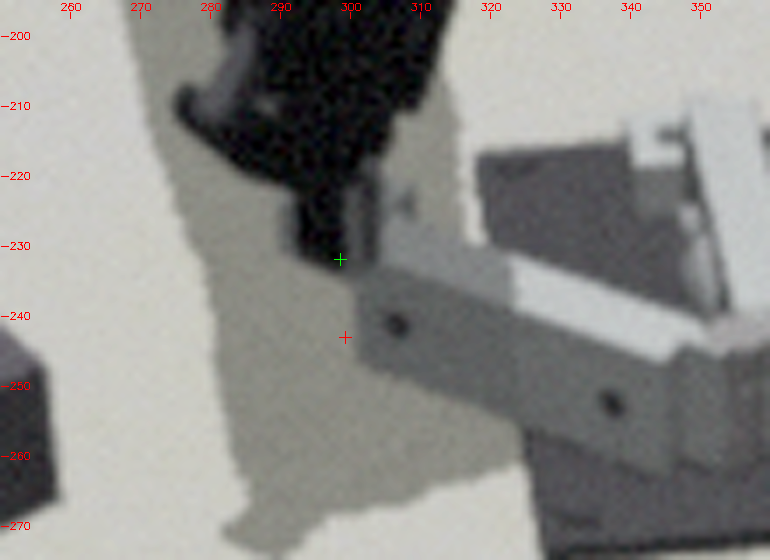

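The camera reproduces the known heights to within about 1.5 mm. So the real fingertips are about 26 mm above the reported TCP height, while the text puts them 8 mm below it; x and y agree. I'll use tip z = eef z + 0.026 from here.

>>> {"op": "send_rows", "data": {
  "increments": [
    [[0,0,0.25,0,0,0],[0,0,0.25,0,0,0],[0,0,0.25,0,0,0],[0,0,0.25,0,0,0],[0,0,0,0,0,0]]
  ]
}}

```text
clock: 4.3
eef_pos: [0.5061, -0.1021, 0.0097]
tool_rot: [-0.307, 0.952, 0.001, -0.001]
ft_force: [-0.7, 0.4, 0.7]
grip_width: -0.0001
```

```bash
python3 - <<'E'
from look import *
o=get_obs(); e=o["eef_pos"];print(e,o["ft_force"],o["tau"])
c=look("scene",4,250,205,110,80,7,[(e-[0,0,.008],(0,0,255)),(e+[0,0,.026],(0,255,0))])
E
```

```text
[ 0.50609565 -0.10205144  0.0096991 ] [-0.74840339  0.38614075  0.72086453] [-7.34550827e-05 -4.15038300e+01  1.99026918e+01 -1.77349714e-01
 -2.18744549e-04  2.80281865e-04]
```

View pics/scene4.png

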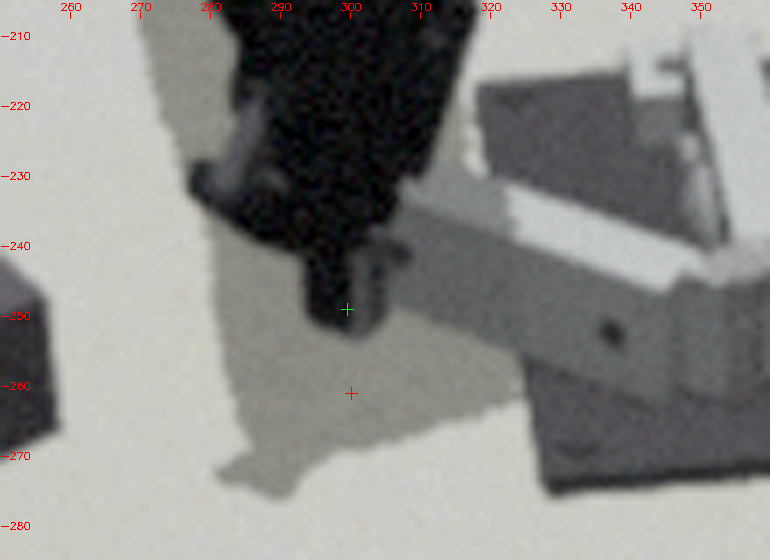

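The picture shows the fingertips near (297,252), beside the moving half and clear of the desk, which confirms the offset. Next I approach the face.

>>> {"op": "send_rows", "data": {
  "increments": [
    [[0,0.1,0,0,0,0],[0,0.1,0,0,0,0],[0,0.1,0,0,0,0],[0,0.06,0,0,0,0],[0,0.06,0,0,0,0]]
  ]
}}

```text
clock: 4.97
eef_pos: [0.4951, -0.0851, 0.0114]
tool_rot: [-0.307, 0.952, -0.0, 0.0]
ft_force: [-0.1, -0.0, -0.4]
grip_width: 0.0
```

>>> {"op": "send_rows", "data": {
  "increments": [
    [[0.06,0.2,0,0,0,0.5],[0.06,0.19,0,0,0,0.5],[0.06,0.19,0,0,0,0.5],[0.06,0.19,0,0,0,0.5]]
  ]
}}

```text
clock: 5.48
eef_pos: [0.467, -0.0576, 0.0115]
tool_rot: [-0.135, 0.991, -0.001, 0.001]
ft_force: [1.5, -0.9, -0.5]
grip_width: -0.0003
```

```bash
python3 - <<'E'
from look import *
o=get_obs(); e=o["eef_pos"];print(e,o["ft_force"],yaw(o))
c=look("scene",5,270,195,110,80,7)
E
```

```text
[ 0.46704992 -0.05755441  0.01148535] [ 1.48862825 -0.89258236 -0.52408328] 105.52226308099469
```

View pics/scene5.png

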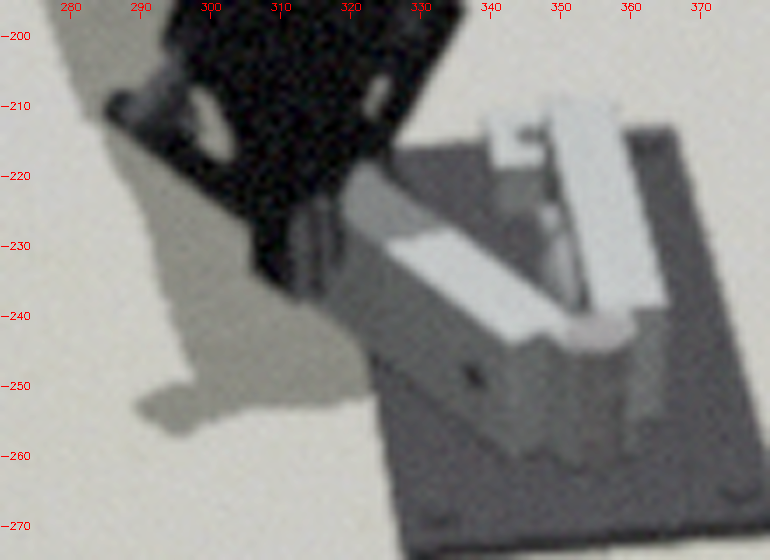

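The half is swinging with the fingers flat on its outer face (contact near (318,232)). I'll continue along the arc.

>>> {"op": "send_rows", "data": {
  "increments": [
    [[0.06,0.19,0,0,0,0.5],[0.06,0.19,0,0,0,0.5],[0.06,0.19,0,0,0,0.5],[0.06,0.19,0,0,0,0.5]]
  ]
}}

```text
clock: 6.02
eef_pos: [0.4498, -0.0219, 0.0115]
tool_rot: [0.038, 0.999, -0.001, 0.001]
ft_force: [1.4, -1.4, -0.2]
grip_width: -0.0003
```

```bash
python3 - <<'E'
from look import *
o=get_obs(); e=o["eef_pos"];print(e,o["ft_force"],yaw(o))
a=2.8747; d=e[:2]-[.5572,.0076]; print("jig xy",d@[np.cos(a),np.sin(a)],d@[-np.sin(a),np.cos(a)])
E
```

```text
[ 0.44983107 -0.02187675  0.01146422] [ 1.44880002 -1.37025823 -0.24382109] 85.59562056604526
jig xy 0.09579347869846068 0.05675011246200928
```

>>> {"op": "send_rows", "data": {
  "increments": [
    [[0.05,0.17,0,0,0,0.5],[0.05,0.1,0,0,0,0.5],[0,0.03,0,0,0,0],[0,0,0,0,0,0]]
  ]
}}

```text
clock: 6.52
eef_pos: [0.4461, -0.006, 0.0112]
tool_rot: [0.123, 0.992, 0.0, -0.0]
ft_force: [0.3, 0.4, 0.4]
grip_width: -0.0001
```

>>> {"op": "send_rows", "data": {
  "increments": [
    [[0,0.02,0,0,0,0],[0,0,0,0,0,0]]
  ]
}}

```text
clock: 6.78
eef_pos: [0.4462, -0.0052, 0.0111]
tool_rot: [0.124, 0.992, -0.0, -0.0]
ft_force: [-0.5, -1.6, 1.1]
grip_width: -0.0002
```

>>> {"op": "send_rows", "data": {
  "increments": [
    [[0,0.02,0,0,0,0],[0,0,0,0,0,0]]
  ]
}}

```text
clock: 7.02
eef_pos: [0.4463, -0.0041, 0.0111]
tool_rot: [0.124, 0.992, -0.0, -0.0]
ft_force: [-1.6, -2.5, 0.2]
grip_width: -0.0002
```

>>> {"op": "send_rows", "data": {
  "increments": [
    [[0,0.02,0,0,0,0],[0,0.02,0,0,0,0]]
  ]
}}

```text
clock: 7.28
eef_pos: [0.4466, -0.0021, 0.011]
tool_rot: [0.124, 0.992, -0.0, -0.0]
ft_force: [-2.6, -1.5, 1.5]
grip_width: 0.0003
```

>>> {"op": "send_rows", "data": {
  "increments": [
    [[0,0.02,0,0,0,0],[0,0,0,0,0,0]]
  ]
}}

```text
clock: 7.52
eef_pos: [0.4472, -0.0011, 0.0111]
tool_rot: [0.124, 0.992, 0.0, -0.0]
ft_force: [-1.6, -1.5, -0.6]
grip_width: 0.0
```

>>> {"op": "send_rows", "data": {
  "increments": [
    [[0,0.03,0,0,0,0],[0,0,0,0,0,0]]
  ]
}}

```text
clock: 7.78
eef_pos: [0.4471, -0.001, 0.0111]
tool_rot: [0.125, 0.992, -0.002, -0.0]
ft_force: [-1.9, -5.6, 0.8]
grip_width: -0.0002
```

>>> {"op": "send_rows", "data": {
  "increments": [
    [[0,0.03,0,0,0,0],[0,0,0,0,0,0]]
  ]
}}

```text
clock: 8.02
eef_pos: [0.4471, -0.001, 0.0111]
tool_rot: [0.125, 0.992, -0.003, -0.0]
ft_force: [-2.5, -10.0, 1.9]
grip_width: -0.0002
```

```bash
python3 - <<'E'
from look import *
o=get_obs(); e=o["eef_pos"];print(e,o["ft_force"],yaw(o))
a=2.8747; d=e[:2]-[.5572,.0076]; print("jig xy",d@[np.cos(a),np.sin(a)],d@[-np.sin(a),np.cos(a)])
c=look("scene",6,280,180,110,80,7)
E
```

```text
[ 0.44711605 -0.00100857  0.01109867] [-2.53577881 -9.9596158   1.87878735] 75.61405431196557
jig xy 0.10391604861228378 0.03733681211434891
```

View pics/scene6.png

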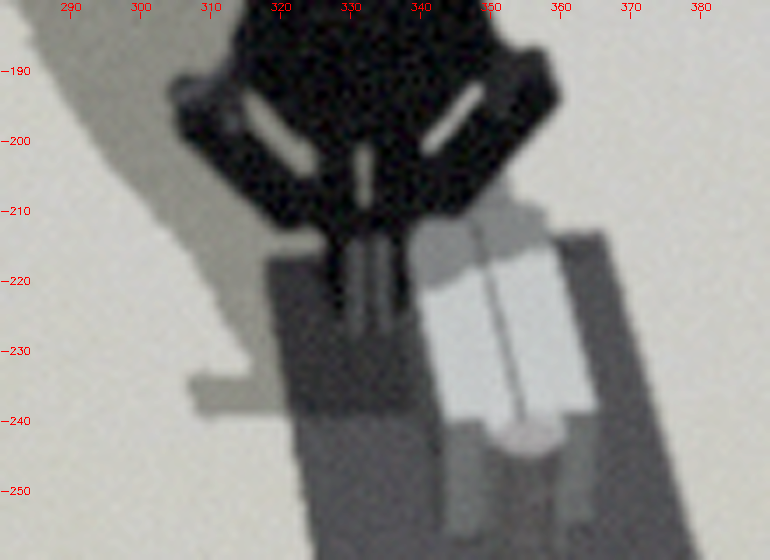

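The measured position stopped changing while the force rose to 10 N, and the seam looks closed: the half is against its stop. I'll back off and rise.

>>> {"op": "send_rows", "data": {
  "increments": [
    [[0,-0.2,0,0,0,0],[0,-0.4,0,0,0,0],[0,-0.4,-0.3,0,0,0],[0,-0.4,-0.7,0,0,0],[0,-0.4,-0.8,0,0,0],[0,-0.4,-0.8,0,0,0],[0,-0.4,-0.5,0,0,0]]
  ],
  "grip": 0.2
}}

```text
clock: 8.95
eef_pos: [0.418, -0.1249, 0.1689]
tool_rot: [0.124, 0.992, 0.0, 0.003]
ft_force: [0.7, 0.5, -0.2]
grip_width: 0.0678
```

```bash
python3 - <<'E'
from look import *
o=get_obs(); print(o["eef_pos"],o["grip_width"],plan(o,[.4868,-.314,.13],75.6))
look("top",7,240,222,95,75,7); look("scene",7,280,190,110,80,7)
E
```

```text
[ 0.41796158 -0.1249122   0.16892438] 0.06779512993830084 (array([-2.262, -3.327,  0.788]), array([0.006, 0.032, 0.014]))
```

View pics/top7.png

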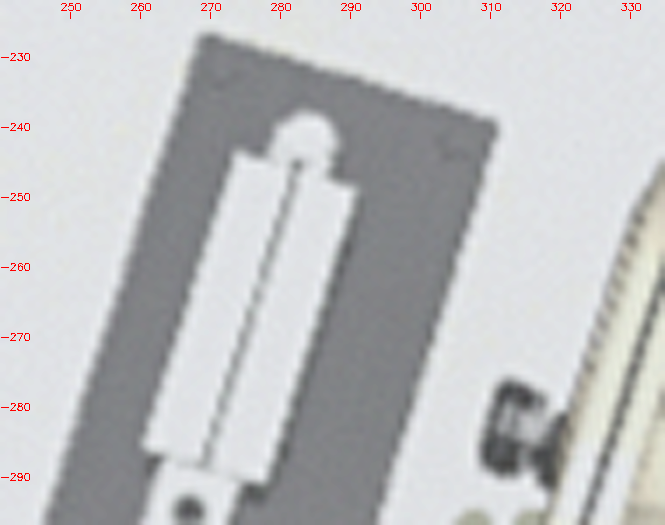

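View pics/scene7.png

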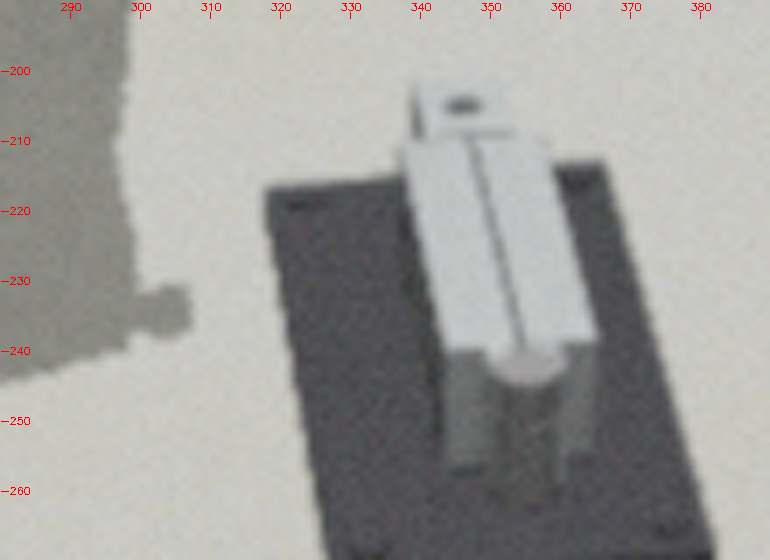

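Both pictures show a closed seam and one clear hole, at (267,294.5) in the top view and (346,205) in the scene view. I'll go above the pin.

>>> {"op": "send_rows", "data": {
  "increments": [
    [[-0.45,-0.66,0,0,0,0],[-0.45,-0.66,0,0,0,0],[-0.45,-0.66,0.2,0,0,0],[-0.45,-0.66,0.3,0,0.03,0],[-0.46,-0.68,0.3,0,0,0],[0,0,0,0,0,0]]
  ]
}}

```text
clock: 9.8
eef_pos: [0.4847, -0.314, 0.1228]
tool_rot: [0.125, 0.992, 0.001, -0.004]
ft_force: [-0.7, 0.2, 0.1]
grip_width: 0.068
```

```bash
python3 - <<'E'
from look import *
for n,uv in(("top",(267,294.5)),("scene",(346,205))):
    c=load(n,7); print(n,"seat",pix2z(c,*uv,.06))
o=get_obs(); e=o["eef_pos"]; print(e,o["grip_width"],plan(o,[.4868,-.314,.13],75.6))
look("scene",8,150,190,110,85,7,[(e+[0,0,.026],(0,255,0))])
E
```

```text
top seat [0.41837202 0.04621311 0.06      ]
scene seat [0.42088513 0.04510202 0.06      ]
[ 0.48466443 -0.31396165  0.12283081] 0.06803421636503973 (array([-0.04 ,  0.01 , -0.144]), array([ 0.009, -0.045, -0.001]))
```

View pics/scene8.png

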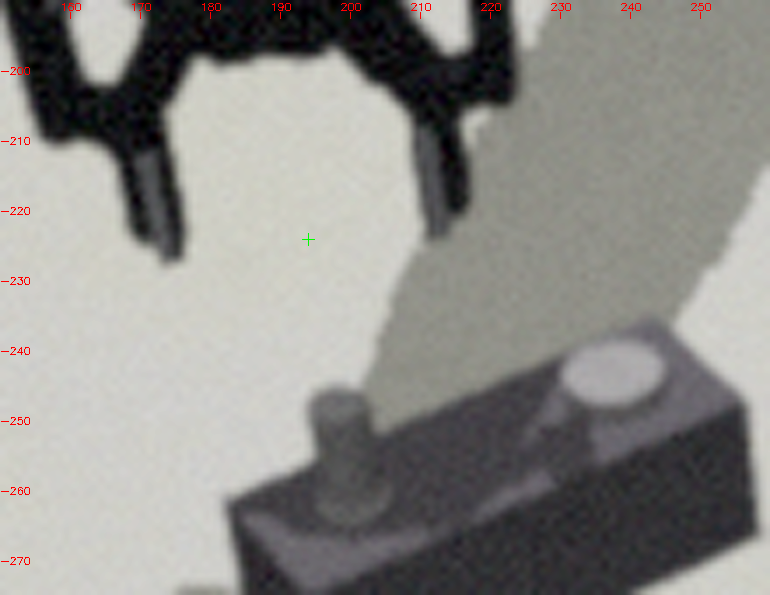

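>>> {"op": "send_rows", "data": {
  "increments": [
    [[-0.04,0,0.3,0,-0.04,0],[0,0,0.4,0,0,0],[0,0,0.4,0,0,0],[0,0,0.35,0,0,0],[0,0,0.1,0,0,0],[0,0,0,0,0,0]]
  ]
}}

```text
clock: 10.6
eef_pos: [0.4866, -0.3126, 0.0488]
tool_rot: [0.124, 0.992, 0.0, 0.001]
ft_force: [0.5, 0.0, -0.1]
grip_width: 0.0683
```

```bash
python3 - <<'E'
from look import *
o=get_obs(); e=o["eef_pos"]; print(e,o["ft_force"],plan(o,[.4868,-.314,.042],75.6))
look("scene",9,150,205,110,85,7,[(e+[0,0,.026],(0,255,0))]); look("top",9,350,230,90,70,7)
E
```

```text
[ 0.48662129 -0.31260662  0.04883872] [ 0.49206237  0.00178805 -0.07818598] (array([-0.01 , -0.026,  0.137]), array([0.002, 0.01 , 0.018]))
```

View pics/scene9.png

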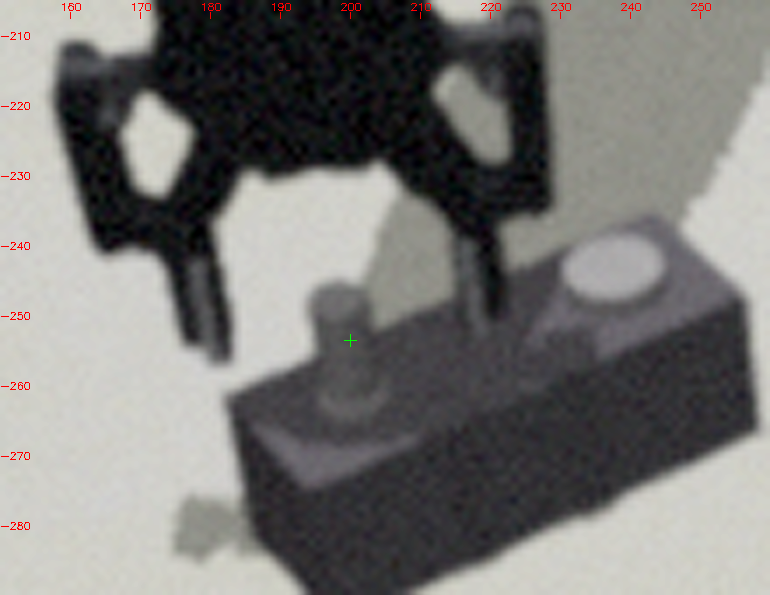

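The picture shows the fingers straddling the grip, with the pin axis at (199,253) under the marker at (200,253.5). Now down 6 mm and close.

>>> {"op": "send_rows", "data": {
  "increments": [
    [[-0.01,-0.02,0.06,0,0,0],[0,0,0.06,0,0,0],[0,0,0,0,0,0]]
  ]
}}

```text
clock: 11.08
eef_pos: [0.4864, -0.3145, 0.0423]
tool_rot: [0.124, 0.992, 0.0, 0.001]
ft_force: [-0.5, -0.1, -0.3]
grip_width: 0.0682
```

>>> {"op": "send_rows", "data": {
  "increments": [
    [[0,0,0,0,0,0],[0,0,0,0,0,0],[0,0,0,0,0,0],[0,0,0,0,0,0],[0,0,0,0,0,0],[0,0,0,0,0,0]]
  ],
  "grip": 1
}}

```text
clock: 11.82
eef_pos: [0.4869, -0.3147, 0.0428]
tool_rot: [0.124, 0.992, -0.0, 0.001]
ft_force: [-0.1, 0.3, 1.8]
grip_width: 0.0164
```

```bash
python3 - <<'E'
from look import *
o=get_obs(); e=o["eef_pos"]; print(e,o["ft_force"],o["grip_width"])
look("scene",10,150,205,110,85,7,[(e+[0,0,.026],(0,255,0))])
E
```

```text
[ 0.48690725 -0.31469484  0.04282823] [-0.09043569  0.25292437  1.75389391] 0.016351331846354174
```

View pics/scene10.png

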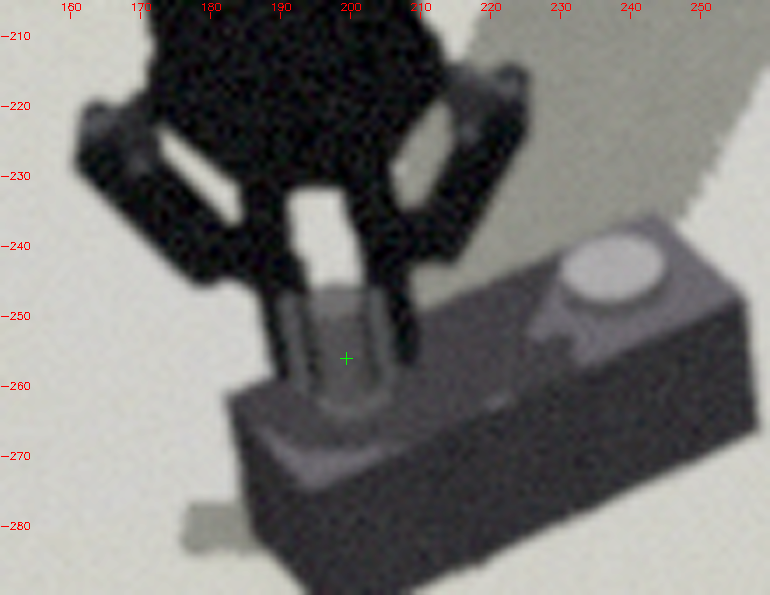

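Grip width is 16.4 mm and the pin is between the pads. I'll lift slowly at first.

>>> {"op": "send_rows", "data": {
  "increments": [
    [[0,0,-0.1,0,0,0],[0,0,-0.2,0,0,0],[0,0,-0.3,0,0,0],[0,0,-0.5,0,0,0],[0,0,-0.5,0,0,0],[0,0,-0.2,0,0,0],[0,0,0,0,0,0]]
  ]
}}

```text
clock: 12.75
eef_pos: [0.4871, -0.3149, 0.1337]
tool_rot: [0.124, 0.992, -0.001, 0.002]
ft_force: [-0.2, 0.4, -0.4]
grip_width: 0.0163
```

```bash
python3 - <<'E'
from look import *
o=get_obs(); e=o["eef_pos"]; print(e,o["ft_force"],o["grip_width"],plan(o,[.4190,.0459,.128],74.7))
look("scene",11,150,170,110,85,7,[(e+[0,0,-.0298],(0,0,255))])
E
```

```text
[ 0.48710831 -0.31488261  0.13367076] [-0.24325113  0.42146783 -0.36731897] 0.016338117940372453 (array([3.1  , 6.657, 0.097]), array([-0.004,  0.022,  0.102]))
```

View pics/scene11.png

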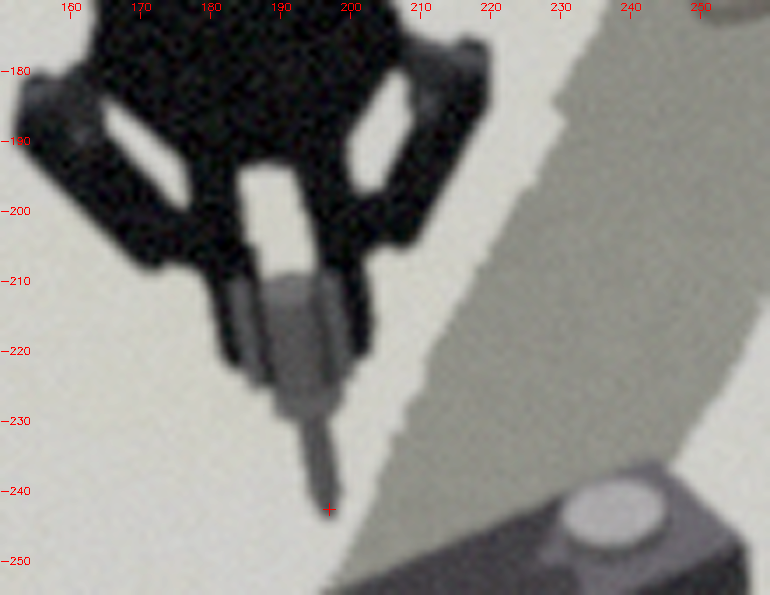

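The pin is held upright with its tip at (197,243), within half a pixel of the prediction (tip = eef − 29.8 mm). Next I carry it over the seat.

>>> {"op": "send_rows", "data": {
  "increments": [
    [[0.2,0.45,0,0,0,0],[0.31,0.65,0,0,0,0],[0.31,0.65,0,0,0,0],[0.31,0.65,0,0,0,0],[0.31,0.65,0,0,0,0],[0.31,0.65,0,0,0,0],[0.31,0.65,0,0,0,0],[0.31,0.65,0,0,0,0]]
  ]
}}

```text
clock: 13.8
eef_pos: [0.4321, -0.0418, 0.1312]
tool_rot: [0.124, 0.992, -0.0, -0.0]
ft_force: [0.3, 1.1, -0.0]
grip_width: 0.0163
```

>>> {"op": "send_rows", "data": {
  "increments": [
    [[0.31,0.65,0.05,0,0,0],[0.25,0.5,0.05,0,0,0],[0.14,0.51,0,0,0,0.1],[0,0,0,0,0,0],[0,0,0,0,0,0]]
  ]
}}

```text
clock: 14.42
eef_pos: [0.4194, 0.0456, 0.1267]
tool_rot: [0.133, 0.991, -0.001, 0.0]
ft_force: [0.6, 0.3, -0.9]
grip_width: 0.0162
```

```bash
python3 - <<'E'
from look import *
o=get_obs(); e=o["eef_pos"]; print(e,o["ft_force"],o["grip_width"],plan(o,[.4200,.0456,.110],74.7))
look("scene",12,300,145,100,80,7,[(e+[0,0,-.0298],(0,0,255)),(np.r_[e[:2],.06],(255,0,0))])
E
```

```text
[0.41939986 0.04564121 0.12666881] [ 0.59476445  0.27773032 -0.85618657] 0.016227654253464945 (array([-0.012,  0.003,  0.333]), array([-0.006,  0.003,  0.003]))
```

View pics/scene12.png

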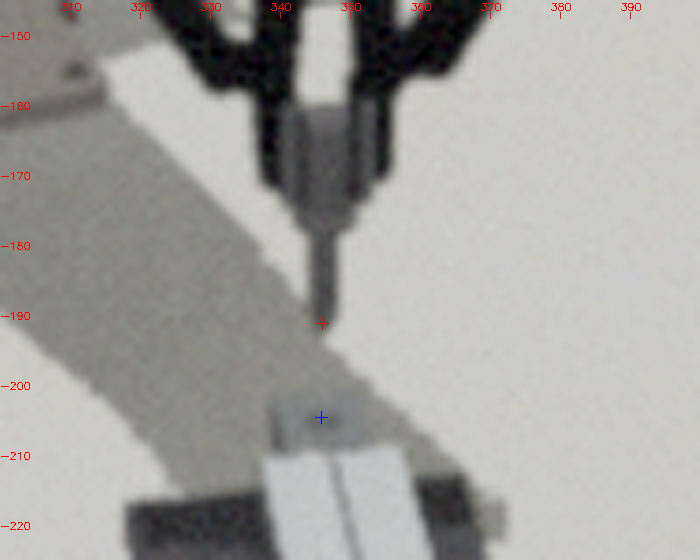

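The pin tip at (346,192) hangs straight over the hole: the projected axis at (346,204.3) sits on the hole centre at (346,205). I'll lower it to just above the lug, then go gently.

>>> {"op": "send_rows", "data": {
  "increments": [
    [[-0.01,0,0.2,0,0,0],[0,0,0.2,0,0,0],[0,0,0.2,0,0,0],[0,0,0.08,0,0,0],[0,0,0,0,0,0]]
  ]
}}

```text
clock: 15.1
eef_pos: [0.4202, 0.0458, 0.0929]
tool_rot: [0.133, 0.991, -0.0, 0.0]
ft_force: [-0.4, 0.6, -1.0]
grip_width: 0.0162
```

>>> {"op": "send_rows", "data": {
  "increments": [
    [[0,0,0.04,0,0,0],[0,0,0.04,0,0,0],[0,0,0.04,0,0,0],[0,0,0,0,0,0]]
  ]
}}

```text
clock: 15.6
eef_pos: [0.42, 0.046, 0.0871]
tool_rot: [0.133, 0.991, -0.0, 0.0]
ft_force: [-0.8, 0.1, -0.7]
grip_width: 0.0163
```

>>> {"op": "send_rows", "data": {
  "increments": [
    [[0,0,0.04,0,0,0],[0,0,0.04,0,0,0],[0,0,0.04,0,0,0],[0,0,0,0,0,0]]
  ]
}}

```text
clock: 16.1
eef_pos: [0.419, 0.0461, 0.081]
tool_rot: [0.133, 0.991, 0.0, -0.001]
ft_force: [-3.8, 1.3, 3.9]
grip_width: 0.016
```

>>> {"op": "send_rows", "data": {
  "increments": [
    [[0,0,0.04,0,0,0],[0,0,0.04,0,0,0],[0,0,0.04,0,0,0],[0,0,0,0,0,0]]
  ]
}}

```text
clock: 16.6
eef_pos: [0.4183, 0.0462, 0.0744]
tool_rot: [0.133, 0.991, 0.0, -0.001]
ft_force: [-4.5, 1.9, 1.2]
grip_width: 0.0164
```

The hole wall is pushing the pin toward −x at about 4.5 N, so I shift 1.5 mm that way and continue.

>>> {"op": "send_rows", "data": {
  "increments": [
    [[0.03,0.01,0,0,0,0],[0,0,0.04,0,0,0],[0,0,0.04,0,0,0],[0,0,0,0,0,0]]
  ]
}}

```text
clock: 17.1
eef_pos: [0.4181, 0.0466, 0.0709]
tool_rot: [0.133, 0.991, -0.0, -0.0]
ft_force: [-4.9, 0.3, 0.7]
grip_width: 0.0162
```

>>> {"op": "send_rows", "data": {
  "increments": [
    [[0,0,0.06,0,0,0],[0,0,0.06,0,0,0],[0,0,0.06,0,0,0],[0,0,0,0,0,0]]
  ]
}}

```text
clock: 17.6
eef_pos: [0.418, 0.0467, 0.0617]
tool_rot: [0.133, 0.991, -0.0, -0.0]
ft_force: [-5.1, 0.8, 1.1]
grip_width: 0.0163
```

>>> {"op": "send_rows", "data": {
  "increments": [
    [[0.03,0,0.05,0,0,0],[0,0,0.05,0,0,0],[0,0,0.05,0,0,0],[0,0,0.04,0,0,0],[0,0,0,0,0,0]]
  ]
}}

```text
clock: 18.23
eef_pos: [0.4177, 0.047, 0.0525]
tool_rot: [0.133, 0.991, -0.0, 0.001]
ft_force: [-2.5, -1.2, -0.7]
grip_width: 0.0163
```

>>> {"op": "send_rows", "data": {
  "increments": [
    [[0,0,0.04,0,0,0],[0,0,0.03,0,0,0],[0,0,0,0,0,0]]
  ]
}}

```text
clock: 18.6
eef_pos: [0.4177, 0.0471, 0.0491]
tool_rot: [0.133, 0.991, -0.0, 0.001]
ft_force: [-3.8, -1.3, 0.9]
grip_width: 0.0163
```

>>> {"op": "send_rows", "data": {
  "increments": [
    [[0,0,0.03,0,0,0],[0,0,0,0,0,0]]
  ]
}}

```text
clock: 18.85
eef_pos: [0.4177, 0.0471, 0.0478]
tool_rot: [0.133, 0.991, -0.0, 0.001]
ft_force: [-5.0, -2.1, 3.0]
grip_width: 0.0161
```

>>> {"op": "send_rows", "data": {
  "increments": [
    [[0,0,0.03,0,0,0],[0,0,0,0,0,0]]
  ]
}}

```text
clock: 19.1
eef_pos: [0.4178, 0.0471, 0.0476]
tool_rot: [0.133, 0.991, -0.0, 0.001]
ft_force: [-8.4, -2.3, 15.0]
grip_width: 0.0163
```

It stopped at z = 0.0476 (expected 0.0478) with 15 N upward. I'll check with a picture before letting go.

```bash
python3 - <<'E'
from look import *
look("scene",13,300,165,100,80,7)
E
```

```text
(no output)
```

View pics/scene13.png

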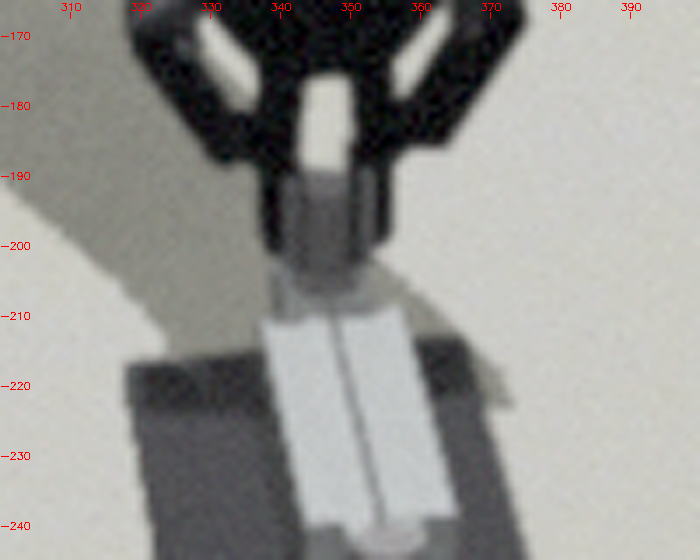

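The collar rests on the lug at (347,206). I'll open, rise clear, and move to about jig x 60 for the squeeze.

>>> {"op": "send_rows", "data": {
  "increments": [
    [[0,0,0,0,0,0],[0,0,0,0,0,0],[0,0,0,0,0,0],[0,0,0,0,0,0],[0,0,0,0,0,0]]
  ],
  "grip": 0
}}

```text
clock: 19.77
eef_pos: [0.4179, 0.0472, 0.0462]
tool_rot: [0.133, 0.991, -0.0, 0.001]
ft_force: [0.2, 0.3, 0.2]
grip_width: 0.0854
```

>>> {"op": "send_rows", "data": {
  "increments": [
    [[0,0,-0.2,0,0,0],[0,0,-0.4,0,0,0],[0,0,-0.4,0,0,0],[0,0,-0.5,0,0,0],[0,0,-0.1,0,0,0],[0,0,0,0,0,0]]
  ]
}}

```text
clock: 20.52
eef_pos: [0.4178, 0.0472, 0.1264]
tool_rot: [0.133, 0.991, -0.0, 0.001]
ft_force: [0.1, -0.2, -0.3]
grip_width: 0.085
```

```bash
python3 - <<'E'
from look import *
o=get_obs(); e=o["eef_pos"]; a=2.8746
seat=np.array([.4177,.0471]); hx=np.array([np.cos(a),np.sin(a)]); 
p=seat-hx*(.145-.060); print(p,[.5572+.06*np.cos(a),.0076+.06*np.sin(a)])
print(e,o["grip_width"],o["ft_force"],plan(o,[p[0],p[1],e[2]],np.degrees(a)-90))
look("scene",14,300,165,100,80,7)
E
```

```text
[0.49968834 0.02467429] [np.float64(0.499325878554829), np.float64(0.023429910516158815)]
[0.41783949 0.04717998 0.12644644] 0.08498146600231801 [ 0.14980821 -0.15747893 -0.25639229] (array([-1.698, -0.003,  0.004]), array([0.002, 0.014, 0.002]))
```

View pics/scene14.png

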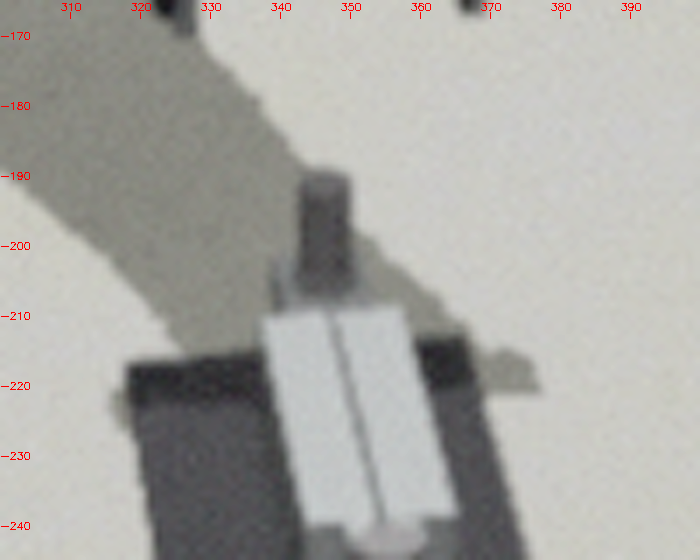

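The pin stands upright in the jig with its top at (347,190). Next, along the jig to x about 60 and down over both halves.

>>> {"op": "send_rows", "data": {
  "increments": [
    [[-0.3,0,0,0,0,0],[-0.5,0,0,0,0,0],[-0.5,0,0,0,0,0],[-0.4,0,0,0,0,0],[0,0,0.3,0,0,0],[0,0,0.4,0,0,0],[0,0,0.4,0,0,0],[0,0,0,0,0,0]]
  ]
}}

```text
clock: 21.58
eef_pos: [0.4966, 0.0247, 0.0686]
tool_rot: [0.133, 0.991, -0.001, -0.002]
ft_force: [-0.3, -1.2, 0.1]
grip_width: 0.0854
```

```bash
python3 - <<'E'
from look import *
o=get_obs(); e=o["eef_pos"]; a=2.8746
print(e,o["grip_width"],o["ft_force"],plan(o,[.4995,.0243,.002],np.degrees(a)-90))
look("scene",15,300,165,110,85,7,[(np.array([.4995,.0243,.06]),(0,0,255)),(e+[0,0,.03],(0,255,0))])
E
```

```text
[0.49662023 0.02466628 0.06860017] 0.08539998977575702 [-0.34179956 -1.20316211  0.14352386] (array([-0.064,  0.011,  1.332]), array([-0.012, -0.026,  0.002]))
```

View pics/scene15.png

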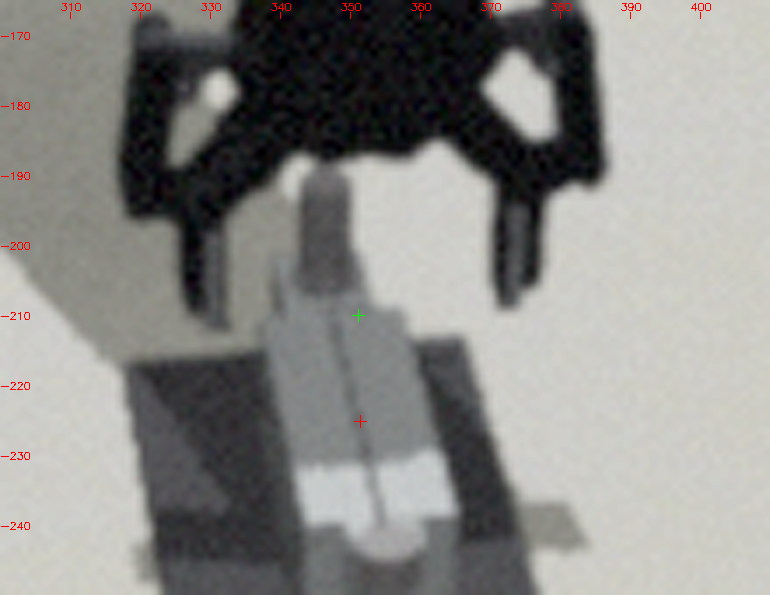

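The fingers straddle the pair symmetrically (330 and 373, seam at about 351). Continuing down.

>>> {"op": "send_rows", "data": {
  "increments": [
    [[-0.06,0.01,0.3,0,0,0],[0,0,0.3,0,0,0],[0,0,0.3,0,0,0],[0,0,0.2,0,0,0],[0,0,0.15,0,0,0],[0,0,0.1,0,0,0],[0,0,0,0,0,0]]
  ]
}}

```text
clock: 22.5
eef_pos: [0.5027, 0.0244, 0.0037]
tool_rot: [0.133, 0.991, -0.0, 0.001]
ft_force: [-0.3, -0.3, 0.6]
grip_width: 0.0854
```

```bash
python3 - <<'E'
from look import *
o=get_obs(); e=o["eef_pos"]; a=2.8746
print(e,o["grip_width"],o["ft_force"],plan(o,[.4995,.0243,.002],np.degrees(a)-90))
look("scene",16,300,170,110,85,7,[(e+[0,0,.03],(0,255,0))])
E
```

```text
[0.50274786 0.0244392  0.00372462] 0.08540907774942731 [-0.3439408  -0.33559262  0.59216412] (array([ 0.062, -0.02 ,  0.034]), array([-0.001,  0.008,  0.002]))
```

View pics/scene16.png

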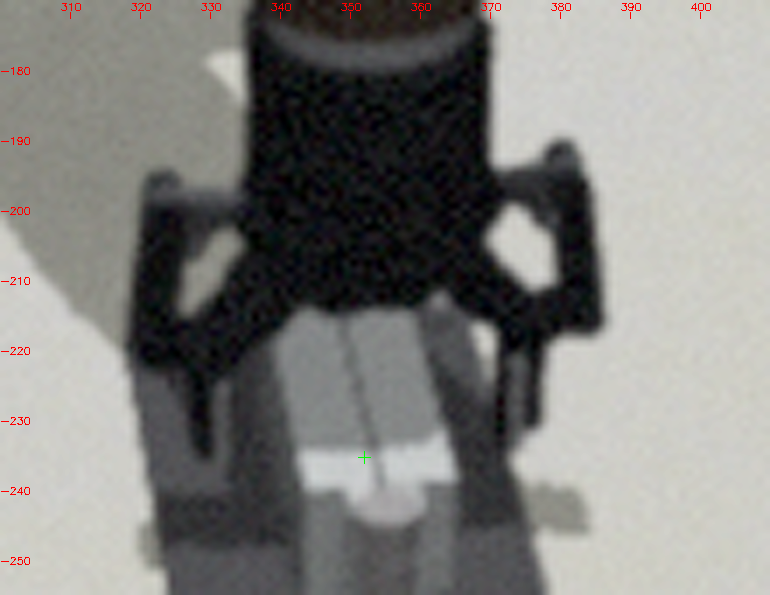

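>>> {"op": "send_rows", "data": {
  "increments": [
    [[0,-0.02,0.08,0,0,0],[0,0,0,0,0,0]]
  ]
}}

```text
clock: 22.8
eef_pos: [0.5025, 0.0234, -0.0001]
tool_rot: [0.133, 0.991, -0.0, 0.001]
ft_force: [-0.2, 0.5, 0.4]
grip_width: 0.0855
```

>>> {"op": "send_rows", "data": {
  "increments": [
    [[0,0,0,0,0,0],[0,0,0,0,0,0],[0,0,0,0,0,0],[0,0,0,0,0,0],[0,0,0,0,0,0]]
  ],
  "grip": 1
}}

```text
clock: 23.42
eef_pos: [0.5026, 0.0229, 0.0004]
tool_rot: [0.133, 0.991, -0.001, 0.001]
ft_force: [-1.4, -2.4, 5.7]
grip_width: 0.0471
```

>>> {"op": "send_rows", "data": {
  "increments": [
    [[0,0,0,0,0,0],[0,0,0,0,0,0],[0,0,0,0,0,0],[0,0,0,0,0,0]]
  ]
}}

```text
clock: 23.92
eef_pos: [0.5026, 0.0229, 0.0004]
tool_rot: [0.133, 0.991, -0.001, 0.001]
ft_force: [-2.2, -1.6, 5.3]
grip_width: 0.047
```

```bash
python3 - <<'E'
from look import *
o=get_obs(); print(o["eef_pos"],o["grip_width"],o["ft_force"],o["ft_torque"],o["joint_vel"].round(4))
c=look("scene",17,290,165,110,85,7); print(proj(c,[.4177,.0471,.1]))
E
```

```text
[5.02646068e-01 2.28943095e-02 3.73617802e-04] 0.046962285108799545 [-2.17954434 -1.56844662  5.28601645] [-0.75856547  0.50696926 -0.20944581] [ 0.0007 -0.0002  0.0004 -0.0002 -0.0016 -0.0006]
[346.2942446 189.6120233]
```

View pics/scene17.png

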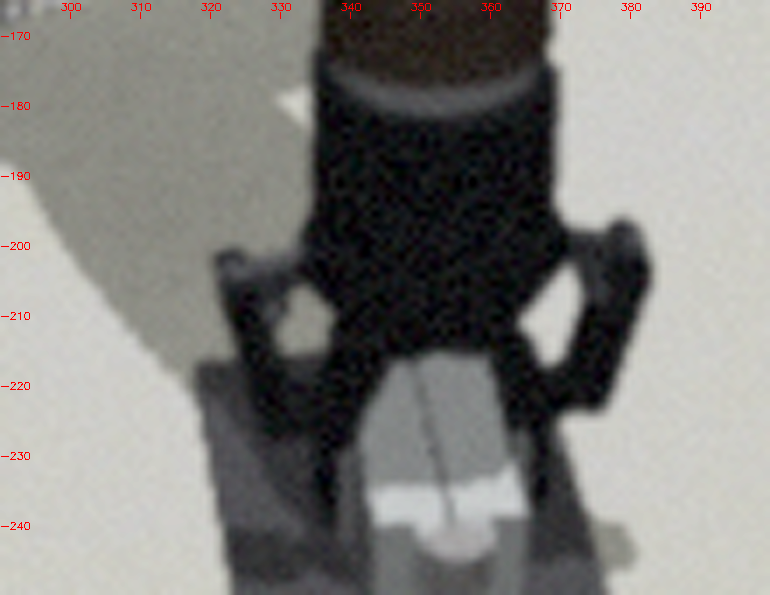

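The squeeze is holding: width 47.0 mm on the 48 mm pair, steady, wrist force about 6 N. One last overall look, then I hand in.

```bash
python3 - <<'E'
from look import *
c=camera("top"); cv2.imwrite("pics/top18.png",c["color"][:,:,::-1])
E
```

```text
(no output)
```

View pics/top18.png

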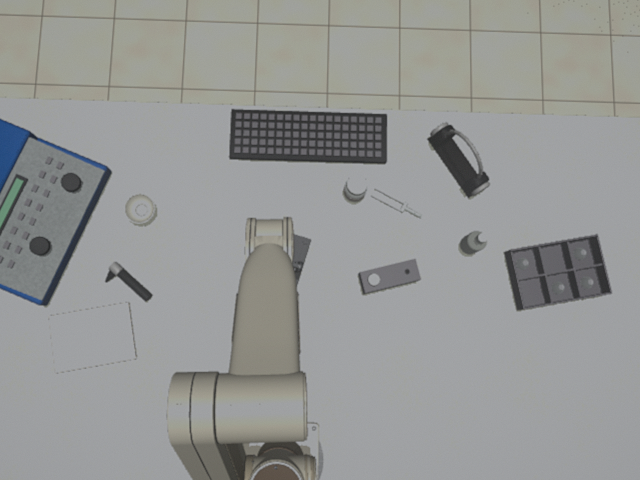

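The stand now has an empty hole at (407,271). The gauge at (374,280), the jar, fork, bottle, dish and otoscope are all where they were in the first picture.

```bash
python3 - <<'E'
from workcell import *
print(job_done()); o=get_obs(); print(o["clock"],o["grip_width"])
E
```

```text
the job is handed in; nothing more can be done
None
the job is handed in; nothing more can be done
```

The job is done and handed in at about 24 s. The jig is shut, the locking pin is seated, and the gripper was still squeezing the two halves together.

- **Shutting:** I pushed the open half with closed fingers until the position stopped changing and the force rose to 10 N. Both cameras then showed a closed seam with the holes lined up.
- **Pin:** It went in to z 0.0476, where I expected 0.0478, and stopped with 15 N upward. On the way in the hole wall pushed back sideways with up to about 5 N, so I shifted 3 mm in two steps. After I let go it stood upright with its collar on the lug, its top within 1 pixel of where it should be. The arm hid it from the top camera at the end.
- **Squeeze:** The last reading was a steady 47.0 mm opening on the 48 mm pair, with about 6 N at the wrist. I got no reading after the hand-in.
- **Everything else:** The final top picture shows the gauge and the other objects where they started.

**Disagreements:**
- The fingertips were really about 26 mm above the reported TCP, not 8 mm below it as stated. I trusted the cameras, which matched the known object heights to about 1.5 mm.
- The two cameras disagreed by about 2.5 mm on the pin hole in x. The insertion settled nearer the top camera's value.
- The gripper reads 1 to 2 mm less than the known widths.

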